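Change over the dye flasks: funnel to the green one, stopper to the amber one

ROBOT

A 7-joint arm with a two-finger parallel gripper is mounted at the origin on the work surface. World frame = base frame: x ahead of the robot, y to its left, z up, the work surface at z = 0. Lengths are in m, angles in rad, forces in N, time in s.
With the tool pointing down it reaches from about 0.4 to 0.9 m from the base axis. Payload 5.5 kg.
Tool frame: the origin (TCP) lies midway between the tips of the shut fingers; the grasp point (between the pads) lies 19 mm behind it (grip_point_offset is the distance from the TCP to the grasp point, in m); z points along the fingers, y is the line along which they close (so a half turn about z gives the same grasp; the last joint's range is limited). The gripper opens to 85 mm and grips with 20 to 120 N. Pads are 22 mm wide; open, the fingers measure 114 mm over their backs; the gripper's body (76 mm by 85 mm) begins 54 mm behind the grasp point. The pads swing forward as they close: fully open they stand 13 mm farther back than shut.
Start: joints at [-0.854, 0.501, -0.427, 1.55, 0.221, 1.138, -0.21], TCP at [0.285, 0.584, 0.231] pointing down, gripper open.
Joint ranges: [-2.88, 2.88], [-0.31, 2.03], [-1.54, 1.56], [0.2, 2.42], [-1.41, 4.55], [0.19, 2.02], [-2.57, 2.57]. Speed limits (rad/s): [2.57, 2.57, 3.14, 3.14, 3.14, 3.14, 3.14].

INTERFACE

Orientations are given as a unit quaternion [w, x, y, z].
In Python, from plant import sense, camera, finish_job, grip_point_offset gives the robot as it stands.
- The arm moves only by the tool drive_tool, never from a script. Its argument "moves" is one flat list of numbers, 6 for each row, row after row: the shift along the tool's x, y, z each as a share of 300 mm, from -1 to 1, then the turn, a rotation vector about the tool's x, y, z each as a share of 90 degrees, from -1 to 1. A call has 1 to 8 rows; each row is the pose to reach, as a shift and turn from the pose commanded when the call began, along the tool's axes at that moment; what a row does not reach only later rows make up. A row lasts 1/8 s, in which the tool goes at most 62.5 mm and 10.7 degrees, less where a joint would pass 70% of its speed; a pose out of reach is approached as far as the arm can. A call with a number of a shift or a turn outside -1 to 1 is refused whole. A call with a gripper value outside its range is refused whole. "fingers" is the opening, from -1 (shut) to 1 (fully open), set as the call begins (left out, the last holds). The fingers move at their own pace and stop on an object; "newtons" is the grip in N (left out, the last holds). Time passes only in rows, so rows that repeat a pose let the fingers close. It gives the time, the measured TCP pose, the force, the opening and the grip force at its end, in the units of the state.
- sense(): the state, without advancing time (a new reading comes with each control period).
- camera(name): name is "scene" or "top" or "wrist"; returns a dict with "img" (400x640x3 uint8, red, green, blue), "z_map" (400x640 float32, m along the optical axis (not along the pixel's ray), 0 where there is no reading), "intrinsics" (3x3 intrinsics, pixels), "extrinsics" (4x4, takes a point from camera to world coordinates); the wrist camera has in their place "T_tool_cam" (4x4, takes a point from camera to tool coordinates, whose origin is the TCP and whose axes are the flange's). Camera axes: x right, y down, z forward; pixel columns grow to the right and rows downward; lengths in m; the calibration is good to about 2 mm. A picture is of the moment at which its call begins: read the wrist's pose just before it.
- finish_job(): hands the job in; it is judged then, once.
The state is a dict: "time": time; "qpos": joint angles; "dq": joint speeds; "joint_efforts": joint torques, N m; "tool_pos": TCP position; "orientation": TCP orientation; "force": force on the tool from outside, world axes, zero at the start; "wrist_torque": the same for the moment, N m; "grip_width": opening from 0.0 (shut) to 1.0 (fully open); "gripper_force": force on a finger pad.
Only numpy, scipy, OpenCV 4.12 (cv2) and the standard library are available. Lean on these libraries where they do the work, as an engineer would, in place of code of your own. Each camera call takes 0.05 s, during which the arm holds its last target. There are 200 camera calls.

TASK

On the cobbler's bench the amber flask has been filled and the green one is next: move the white funnel from the amber flask into the neck of the green flask, and close the amber flask with the red stopper that now sits in the green one, both fully home and upright, lowered in and not dropped. The wooden block with the hole is there to park the stopper meanwhile. Leave both flasks standing where they are and do not disturb the spray can, the blue bottle, the orange bottle or the thread spool.

Things in the scene. Friction and masses are not known exactly. Their poses are not given: they have to be found in the camera images.
- amber_flask: Loose amber glass flask, full. 110 mm high, body 84 mm in diameter up to 42 mm, shoulder up to 60 mm, then a straight neck 44 mm outside and 34 mm bore, 50 mm deep, rim at the top. Origin: centre of its underside, z up the axis. 0.55 kg. Spray can and orange bottle stand some 0.11 m from its axis, any direction, 130 degrees apart. Starts with the funnel in it.
- green_flask: Loose green glass flask, the same shape and size as the amber one, empty (0.40 kg). Origin: centre of its underside. The blue bottle stands about 0.11 m from its axis in any direction. It starts with the stopper in its neck. The two flasks may stand on either side.
- amber_mouth (a point): Centre of the amber flask's mouth, in the plane of its rim, 110 mm above the flask's underside.
- green_mouth (a point): Centre of the green flask's mouth, in the plane of its rim, 110 mm above the flask's underside.
- funnel: Loose white plastic funnel, 95 mm high, 70 g. Origin: tip of the spout, z up the axis. Tapered spout 18 mm in diameter at the tip, 30 mm at 45 mm; a flat seating collar 44 mm in diameter from 45 to 51 mm that rests on a flask's rim; a cone to 71 mm; an upright round wall, 64 mm outside diameter and 3 mm thick, from 71 to 95 mm, to grip across.
- funnel_seat (a point): Centre of the underside of the funnel's collar, 45 mm above the spout tip. It meets the flask's mouth when the funnel is fully home.
- stopper: Loose red plastic stopper, 76 mm high, 60 g. Origin: centre of the small end, z up the axis. Tapered plug 24 mm in diameter at the bottom, 31 mm at 32 mm; flange 44 mm in diameter from 32 to 38 mm that rests on the rim; round grip 26 mm in diameter from 38 to 76 mm.
- stopper_seat (a point): Centre of the underside of the stopper's flange, 32 mm above its small end. It meets the flask's mouth when the stopper is fully home.
- rest_block: Fixed square block of pale wood, 70 x 70 mm, 50 mm high, with an upright round through hole 39 mm in diameter at its centre, in which the stopper can be parked, its flange on the block's top (the funnel does not fit fully). Origin: centre of its underside. The spool stands beside it on its -x side. (A brown shoe, fixed, 100 mm high, lies out of the way beyond x = 0.76 m.)
- spray_can: Bystander: yellow and black spray can, 58 mm in diameter, 235 mm high. Origin: centre of its underside.
- cream_bottle: Bystander: blue bottle with a white cap, 58 mm in diameter, 225 mm high. Origin: centre of its underside.
- glue_bottle: Bystander: orange bottle with a black cap, 52 mm in diameter, 215 mm high. Origin: centre of its underside.
- spool: Bystander: spool of blue thread standing on end, flanges 60 mm in diameter, 160 mm high. Origin: centre of its underside.

How it is judged:
By the outcome, as a careful person would: the job done as asked, in the order asked, and still so for the second after the job is handed in, with the robot touching nothing.
It also fails if it takes over 72 s, if anything falls off the work surface, if the arm or the gripper's body presses on something with over 40 N, if the wrist force passes 120 N, or if a joint passes its speed limit or range.

## Working session

There is one attempt and no reset: what is moved stays moved. The work goes in short steps, Python scripts to look and compute and a tool call to move; the robot and the scene stay as the last step left them, time stands still between calls to the robot, and variables do not carry over. Pictures are saved under pics/ and viewed, at most 10 in all, crops included, and the job is handed in when it is done.

Besides the shell and the picture viewer there is one more tool, called after ">>>" by a JSON object that holds its "method" and its "body", one argument or row to a line. drive_tool: Moves the arm, as the interface text tells. Its arguments: {"type":"object","properties":{"moves":{"type":"array"},"fingers":{"type":"number"},"newtons":{"type":"number"}},"required":["moves"]}

```bash
mkdir -p pics; python3 - <<'E'
from plant import sense,camera,grip_point_offset
import cv2,numpy as np
print(sense(),grip_point_offset)
for n in("scene","top"):
    c=camera(n); np.savez(n+".npz",**c); cv2.imwrite(f"pics/{n}.png",c["img"][:,:,::-1]); print(n,c["intrinsics"],c["extrinsics"])
E
```

```text
{'time': 0.0, 'qpos': array([-0.85381619,  0.50183472, -0.42679608,  1.55144974,  0.22078043,
        1.13829593, -0.21026674]), 'dq': array([ 0.0004859 , -0.00021156, -0.00088624,  0.00131319, -0.00098816,
       -0.00038433,  0.00017586]), 'joint_efforts': array([ 5.19009955e-04, -5.69520628e+01, -5.81609577e+00, -2.80939651e+01,
        1.06583346e-02,  1.21577969e-02, -8.51632098e-08]), 'tool_pos': array([0.28466611, 0.58358003, 0.23026812]), 'orientation': array([-2.57980933e-04,  2.24907302e-01,  9.74379684e-01, -9.32539503e-04]), 'force': array([0.23057313, 0.01722362, 0.44874588]), 'wrist_torque': array([-0.00916811,  0.00997125, -0.0633801 ]), 'gripper_force': 0.0, 'grip_width': 1.0022855071877095} 0.0187
scene [[433.09294835   0.         318.15392634]
 [  0.         433.09294835 198.27789539]
 [  0.           0.           1.        ]] [[-0.67121552  0.5675651  -0.4768014   1.11652625]
 [ 0.74123534  0.51939479 -0.42520492  0.52267646]
 [ 0.00631669 -0.63882619 -0.76932516  1.06109246]
 [ 0.          0.          0.          1.        ]]
top [[396.14393469   0.         323.01597121]
 [  0.         396.14393469 202.32154355]
 [  0.           0.           1.        ]] [[-0.02782824 -0.99100215  0.13092111  0.42933848]
 [-0.99910626  0.0317432   0.02791155 -0.02685713]
 [-0.03181626 -0.13002737 -0.9909998   1.03574064]
 [ 0.          0.          0.          1.        ]]
```

View pics/scene.png

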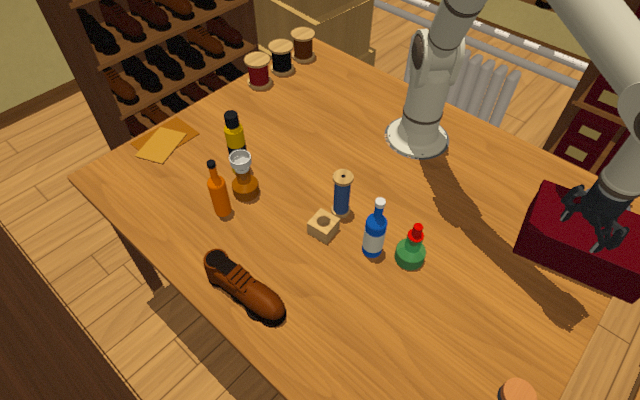

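View pics/top.png

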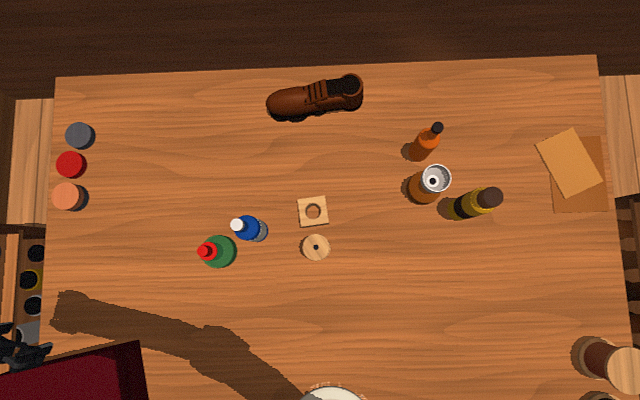

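The scene picture shows the stopper at (416,235) in the green flask at (410,253), and the funnel at (240,160) in the amber flask at (245,186). The block is at (323,226). In the top picture the stopper is at (206,251), the funnel at (434,179), the block hole at (313,211), the blue bottle at (245,227), the can at (475,203), the orange bottle at (425,145) and the spool at (316,247).

```bash
cat > h.py <<'E'
import numpy as np
from scipy.optimize import least_squares
def cloud(c,E=None):
    E=c["extrinsics"] if E is None else E
    z=c["z_map"]; v,u=np.nonzero(z>0); K=c["intrinsics"]; d=z[v,u]
    P=np.stack([(u-K[0,2])/K[0,0]*d,(v-K[1,2])/K[1,1]*d,d],1)
    return P@E[:3,:3].T+E[:3,3], c["img"][v,u].astype(int)
def circ(p,r):
    f=least_squares(lambda q:np.hypot(p[:,0]-q[0],p[:,1]-q[1])-r,p.mean(0)[:2],loss="soft_l1",f_scale=.001)
    return f.x, np.abs(f.fun).mean()
def ray(c,u,v,z,E=None):
    E=c["extrinsics"] if E is None else E
    d=E[:3,:3]@np.linalg.solve(c["intrinsics"],[u,v,1]); o=E[:3,3]
    return o+d*(z-o[2])/d[2]
def tri(c1,p1,c2,p2):
    A=[];b=[]
    for c,p in((c1,p1),(c2,p2)):
        E=c["extrinsics"];d=E[:3,:3]@np.linalg.solve(c["intrinsics"],[*p,1]);d/=np.linalg.norm(d)
        M=np.eye(3)-np.outer(d,d);A.append(M);b.append(M@E[:3,3])
    x=np.linalg.lstsq(np.vstack(A),np.hstack(b),rcond=None)[0]
    return x
E
python3 - <<'E'
from h import *
S,T=[dict(np.load(n+".npz")) for n in("scene","top")]
for n,a,b in [("stopper",(417,228),(205,251)),("funnel",(240,157),(434,179)),("hole",(323,221),(313,211)),("blue cap",(380,203),(237,225)),("orange cap",(211,164),(437,127)),("can top",(231,116),(491,197)),("spool",(343,175),(316,247))]:
    x=tri(S,a,T,b); print(n,x.round(3))
    for C in(S,T):
        P,c=cloud(C); m=np.hypot(*(P[:,:2]-x[:2]).T)<.06; Q=P[m&(P[:,2]>.03)]
        print("  zmax",np.percentile(Q[:,2],99).round(3))
        for lo in np.arange(.03,.25,.02):
            q=Q[(Q[:,2]>lo)&(Q[:,2]<lo+.02)]
            if len(q)>8: print("   %.2f"%lo,len(q),q[:,:2].min(0).round(3),q[:,:2].max(0).round(3))
E
```

```text
stopper [0.444 0.271 0.137]
  zmax 0.155
   0.03 285 [0.408 0.235] [0.49  0.318]
   0.05 192 [0.424 0.244] [0.486 0.308]
   0.07 67 [0.445 0.257] [0.471 0.298]
   0.09 73 [0.445 0.256] [0.471 0.297]
   0.11 129 [0.429 0.255] [0.47  0.298]
   0.13 45 [0.435 0.264] [0.461 0.289]
   0.15 63 [0.436 0.265] [0.461 0.288]
  zmax 0.155
   0.03 307 [0.404 0.228] [0.486 0.304]
   0.05 241 [0.411 0.238] [0.478 0.293]
   0.07 40 [0.424 0.248] [0.465 0.269]
   0.09 51 [0.424 0.249] [0.467 0.268]
   0.11 160 [0.424 0.249] [0.466 0.287]
   0.13 30 [0.434 0.258] [0.456 0.267]
   0.15 105 [0.434 0.258] [0.456 0.283]
funnel [ 0.592 -0.254  0.154]
  zmax 0.159
   0.03 232 [ 0.554 -0.293] [ 0.638 -0.21 ]
   0.05 144 [ 0.565 -0.278] [ 0.629 -0.218]
   0.07 68 [ 0.579 -0.266] [ 0.617 -0.23 ]
   0.09 62 [ 0.582 -0.266] [ 0.616 -0.229]
   0.11 106 [ 0.567 -0.282] [ 0.617 -0.229]
   0.13 180 [ 0.564 -0.285] [ 0.628 -0.22 ]
   0.15 132 [ 0.564 -0.284] [ 0.628 -0.22 ]
  zmax 0.161
   0.03 266 [ 0.551 -0.293] [ 0.634 -0.216]
   0.05 205 [ 0.557 -0.284] [ 0.623 -0.223]
   0.07 32 [ 0.571 -0.259] [ 0.604 -0.236]

[... 2694 characters left out ...]
07 -0.353] [ 0.564 -0.319]
   0.11 82 [ 0.507 -0.352] [ 0.562 -0.318]
   0.13 76 [ 0.508 -0.351] [ 0.563 -0.32 ]
   0.15 80 [ 0.508 -0.352] [ 0.563 -0.319]
   0.17 216 [ 0.508 -0.371] [ 0.565 -0.319]
   0.19 105 [ 0.514 -0.361] [ 0.559 -0.325]
   0.21 73 [ 0.516 -0.35 ] [ 0.555 -0.327]
   0.23 337 [ 0.517 -0.368] [ 0.556 -0.328]
spool [0.446 0.017 0.158]
  zmax 0.161
   0.03 61 [0.436 0.01 ] [0.505 0.046]
   0.05 69 [0.438 0.009] [0.474 0.045]
   0.07 65 [0.441 0.006] [0.474 0.045]
   0.09 78 [0.436 0.003] [0.474 0.045]
   0.11 74 [0.439 0.01 ] [0.476 0.046]
   0.13 45 [0.443 0.011] [0.477 0.05 ]
   0.15 291 [ 0.42  -0.008] [0.479 0.05 ]
  zmax 0.164
   0.15 583 [ 0.418 -0.013] [0.475 0.045]
```

```bash
cat >> h.py <<'E'
from plant import sense,camera
from scipy.spatial.transform import Rotation as Ro
def pose():
    s=sense();q=np.array(s["orientation"]);E=np.eye(4);E[:3,:3]=Ro.from_quat(q[[1,2,3,0]]).as_matrix();E[:3,3]=s["tool_pos"];return E
def go(p,ax=None):
    "shares for TCP to p, tool vertical, closing axis at ax deg"
    E=pose();R=E[:3,:3]
    cur=np.degrees(np.arctan2(R[1,1],R[0,1]))
    ax=cur if ax is None else ax
    ax=cur+(ax-cur+90)%180-90
    y=np.array([np.cos(np.radians(ax)),np.sin(np.radians(ax)),0]);z=np.array([0,0,-1.]);T=np.stack([np.cross(y,z),y,z],1)
    d=R.T@(np.array(p)-E[:3,3]);w=Ro.from_matrix(R.T@T).as_rotvec()
    print("cur",E[:3,3].round(4),"ax",cur.round(1),"->",p,round(ax,1),"shares",(d/.3).round(4),(w/np.pi*2).round(4),"rows>=",max(np.linalg.norm(d)/.0625,np.degrees(np.linalg.norm(w))/10.7).round(1))
def wrist():
    E=pose();c=camera("wrist");c["extrinsics"]=E@c["T_tool_cam"];return c
E
python3 - <<'E'
from h import *
c=camera("wrist");print(c["T_tool_cam"].round(3),c["intrinsics"].round(0))
go([.42,.33,.34],64)
E
```

```text
[[-0.    -0.955 -0.295  0.076]
 [ 1.    -0.001  0.001 -0.001]
 [-0.001 -0.295  0.955 -0.142]
 [ 0.     0.     0.     1.   ]] [[344.   0. 322.]
 [  0. 344. 201.]
 [  0.   0.   1.]]
cur [0.2847 0.5838 0.2305] ax 64.0 -> [0.42, 0.33, 0.34] 64.0 shares [-0.776  -0.5631 -0.3642] [-0.0009 -0.0001  0.    ] rows>= 4.9
```

>>> {"method": "drive_tool", "body": {
  "moves": [0,0,-0.24,0,0,0,-0.3,-0.2,-0.24,0,0,0,-0.55,-0.38,-0.24,0,0,0,-0.75,-0.55,-0.24,0,0,0,-0.93,-0.69,-0.24,0,0,0,-0.93,-0.69,-0.24,0,0,0,-0.93,-0.69,-0.24,0,0,0],
  "fingers": 0.2
}}

```text
time: 1.02
tool_pos: [0.4465, 0.2718, 0.3032]
orientation: [0.0, 0.227, 0.974, -0.001]
force: [-0.2, 0.4, 0.1]
grip_width: 0.598
gripper_force: 0.0
```

```bash
cat >> h.py <<'E'
def slices(c,x,zs,r=.06,mask=None):
    P,col=cloud(c)
    for lo,hi in zs:
        m=(np.hypot(*(P[:,:2]-np.array(x)).T)<r)&(P[:,2]>lo)&(P[:,2]<hi)
        if mask is not None:m&=mask(col)
        q=P[m]
        if len(q)>8:print("%.3f-%.3f"%(lo,hi),len(q),"min",q.min(0).round(4),"max",q.max(0).round(4),"mid",((q.min(0)+q.max(0))/2)[:2].round(4))
def save(c,n):
    import cv2;cv2.imwrite("pics/%s.png"%n,c["img"][:,:,::-1])
E
python3 - <<'E'
from h import *
c=wrist();save(c,"w1");print(c["extrinsics"][:3,3],sense()["tool_pos"])
red=lambda k:(k[:,0]>100)&(k[:,1]<70)&(k[:,2]<70)
slices(c,(.447,.274),[(.105,.118),(.118,.14),(.148,.165)],.05,red)
slices(c,(.447,.274),[(.1,.115)],.05)
E
```

```text
[0.37729497 0.30468206 0.44534562] [0.44873952 0.26765619 0.30304003]
0.105-0.118 116 min [0.4255 0.2521 0.1138] max [0.465  0.2906 0.1175] mid [0.4453 0.2713]
0.148-0.165 279 min [0.4331 0.2599 0.1488] max [0.4563 0.284  0.1554] mid [0.4447 0.2719]
0.100-0.115 202 min [0.4227 0.2507 0.1001] max [0.4637 0.2941 0.115 ] mid [0.4432 0.2724]
```

View pics/w1.png

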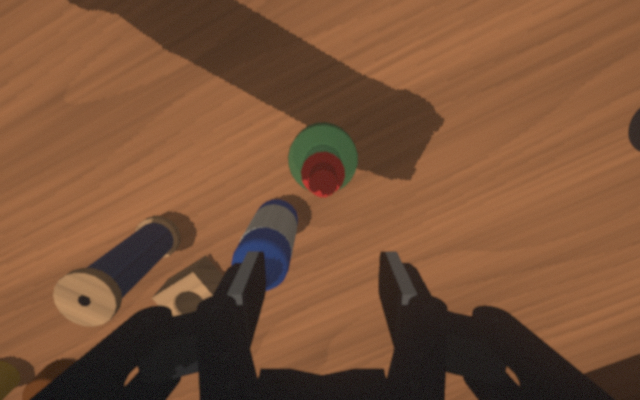

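The wrist picture shows the stopper's top at about (322,182), centred between the fingertips at (255,260) and (388,260). The blue bottle is at (265,250). The arm was still settling, so I'll measure again.

```bash
python3 - <<'E'
from h import *
red=lambda k:(k[:,0]>100)&(k[:,1]<70)&(k[:,2]<70)
for i in range(3):
    c=wrist();print(pose()[:3,3].round(4))
    slices(c,(.447,.274),[(.105,.118),(.148,.165)],.05,red)
slices(c,(.447,.274),[(.03,.04),(.07,.1)],.05)
go([.445,.271,.3],64)
E
```

```text
[0.4475 0.2705 0.3031]
0.105-0.118 94 min [0.4249 0.2514 0.1138] max [0.4655 0.2909 0.1178] mid [0.4452 0.2712]
0.148-0.165 180 min [0.4338 0.2597 0.1512] max [0.4566 0.2823 0.1557] mid [0.4452 0.271 ]
[0.446  0.2735 0.3032]
0.105-0.118 114 min [0.4259 0.2519 0.1136] max [0.4653 0.2915 0.1173] mid [0.4456 0.2717]
0.148-0.165 205 min [0.4331 0.2596 0.1515] max [0.4565 0.2822 0.1557] mid [0.4448 0.2709]
[0.445  0.2755 0.3032]
0.105-0.118 138 min [0.4252 0.2521 0.1142] max [0.4649 0.2919 0.1175] mid [0.4451 0.272 ]
0.148-0.165 262 min [0.4334 0.2596 0.1507] max [0.4563 0.2834 0.1554] mid [0.4449 0.2715]
0.030-0.040 60 min [0.4029 0.2459 0.0301] max [0.4662 0.314  0.04  ] mid [0.4345 0.28  ]
0.070-0.100 153 min [0.4228 0.2564 0.0702] max [0.4505 0.2942 0.0998] mid [0.4367 0.2753]
cur [0.445  0.2755 0.3032] ax 63.9 -> [0.445, 0.271, 0.3] 64.0 shares [-0.0067 -0.0134  0.0106] [-0.     -0.0003 -0.0011] rows>= 0.1
```

>>> {"method": "drive_tool", "body": {
  "moves": [0,0,0.13,0,0,0,0,0,0.26,0,0,0,0,0,0.26,0,0,0,0,0,0.26,0,0,0,0,0,0.26,0,0,0]
}}

```text
time: 1.85
tool_pos: [0.4458, 0.2771, 0.2272]
orientation: [0.001, 0.225, 0.974, 0.001]
force: [-0.4, 0.1, 0.5]
grip_width: 0.6
gripper_force: 0.0
```

```bash
python3 - <<'E'
from h import *
red=lambda k:(k[:,0]>100)&(k[:,1]<70)&(k[:,2]<70)
for i in range(3):
    c=wrist();print(pose()[:3,3].round(4))
slices(c,(.447,.274),[(.105,.118),(.148,.165)],.05,red)
go([.445,.271,.121],64)
E
```

```text
[0.4458 0.2769 0.227 ]
[0.4457 0.2766 0.2268]
[0.4455 0.2764 0.2265]
0.105-0.118 461 min [0.424  0.2517 0.1133] max [0.4647 0.2926 0.1177] mid [0.4444 0.2722]
0.148-0.165 726 min [0.4323 0.2592 0.1487] max [0.4562 0.2839 0.1562] mid [0.4442 0.2715]
cur [0.4455 0.2764 0.2265] ax 64.0 -> [0.445, 0.271, 0.121] 64.0 shares [-0.006  -0.0174  0.3516] [0.0011 0.0007 0.    ] rows>= 1.7
```

>>> {"method": "drive_tool", "body": {
  "moves": [-0.005,-0.016,0.1,0,0,0,-0.005,-0.016,0.2,0,0,0,-0.005,-0.016,0.28,0,0,0,-0.005,-0.016,0.34,0,0,0,-0.005,-0.016,0.35,0,0,0,-0.005,-0.016,0.35,0,0,0]
}}

```text
time: 2.75
tool_pos: [0.4446, 0.2712, 0.1209]
orientation: [0.0, 0.225, 0.974, 0.0]
force: [-0.4, -0.6, 0.3]
grip_width: 0.6
gripper_force: 0.0
```

```bash
python3 - <<'E'
from h import *
go([.445,.2715,.121],64)
print(sense()["force"])
E
```

```text
cur [0.4446 0.2712 0.1209] ax 64.0 -> [0.445, 0.2715, 0.121] 64.0 shares [-0.0008  0.0016 -0.0003] [ 0.0004  0.0002 -0.    ] rows>= 0.0
[-0.40529015 -0.64457288  0.29620331]
```

Close on the grip.

>>> {"method": "drive_tool", "body": {
  "moves": [0,0,0,0,0,0,0,0,0,0,0,0,0,0,0,0,0,0,0,0,0,0,0,0,0,0,0,0,0,0,0,0,0,0,0,0],
  "fingers": -1,
  "newtons": 35
}}

```text
time: 3.5
tool_pos: [0.445, 0.2716, 0.1214]
orientation: [0.001, 0.225, 0.974, 0.001]
force: [-0.4, 0.6, 6.7]
grip_width: 0.289
gripper_force: 34.5
```

>>> {"method": "drive_tool", "body": {
  "moves": [0,0,-0.03,0,0,0,0,0,-0.09,0,0,0,0,0,-0.17,0,0,0,0,0,-0.27,0,0,0,0,0,-0.39,0,0,0,0,0,-0.5,0,0,0,0,0,-0.5,0,0,0,0,0,-0.5,0,0,0]
}}

```text
time: 4.5
tool_pos: [0.4436, 0.2703, 0.2696]
orientation: [-0.0, 0.225, 0.974, -0.001]
force: [0.2, 0.5, -1.3]
grip_width: 0.294
gripper_force: 34.5
```

```bash
python3 - <<'E'
from h import *
c=wrist();save(c,"w2")
go([.541,.029,.27],64)
T=camera("top");P,k=cloud(T)
m=(np.hypot(P[:,0]-.541,P[:,1]-.029)<.06)&(P[:,2]>.047)&(P[:,2]<.06);q=P[m]
import cv2
print(cv2.minAreaRect(q[:,:2].astype(np.float32)),q[:,2].mean())
S=dict(np.load("scene.npz"));P,k=cloud(S)
m=(np.hypot(P[:,0]-.541,P[:,1]-.029)<.06)&(P[:,2]>.047)&(P[:,2]<.06);q=P[m]
print(cv2.minAreaRect(q[:,:2].astype(np.float32)),q[:,2].mean())
E
```

```text
cur [0.4433 0.2702 0.2691] ax 64.0 -> [0.541, 0.029, 0.27] 64.0 shares [-0.6451 -0.5797 -0.0026] [-0.0013 -0.0008 -0.0001] rows>= 4.2
((0.5394958257675171, 0.026541516184806824), (0.07035858929157257, 0.0699741542339325), 6.588475227355957) 0.049918450209004844
((0.5427193641662598, 0.03180868551135063), (0.07238749414682388, 0.07173549383878708), 5.864340782165527) 0.04918771638682822
```

View pics/w2.png

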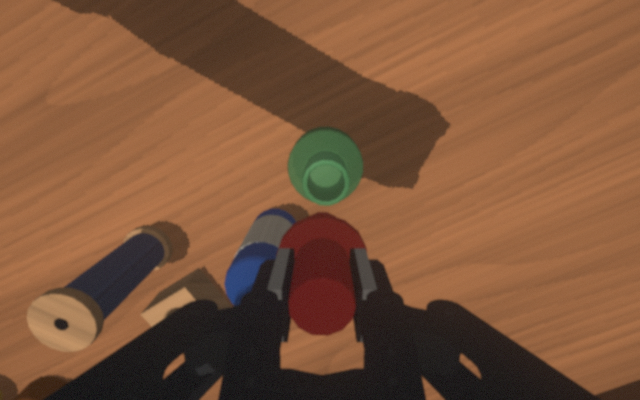

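The stopper is held at (322,270). The green flask still stands, with its mouth at (326,182). I'll lift higher, pass the bottle and look at the block from beside it.

>>> {"method": "drive_tool", "body": {
  "moves": [0,0,-0.2,0,0,0,-0.15,-0.12,-0.23,0,0,0,-0.33,-0.25,-0.23,0,0,0,-0.5,-0.4,-0.23,0,0,0,-0.67,-0.5,-0.23,0,0,0,-0.8,-0.55,-0.23,0,0,0,-0.84,-0.55,-0.23,0,0,0,-0.84,-0.55,-0.23,0,0,0]
}}

```text
time: 5.6
tool_pos: [0.598, 0.0124, 0.3377]
orientation: [-0.002, 0.225, 0.974, -0.0]
force: [-0.6, 0.3, -0.9]
grip_width: 0.291
gripper_force: 34.7
```

>>> {"method": "drive_tool", "body": {
  "moves": [0,0,0,0,0,0,0,0,0,0,0,0,0,0,0,0,0,0]
}}

```text
time: 5.98
tool_pos: [0.598, 0.0131, 0.3396]
orientation: [0.0, 0.224, 0.975, 0.0]
force: [0.1, -0.1, -0.7]
grip_width: 0.293
gripper_force: 34.7
```

```bash
python3 - <<'E'
from h import *
import cv2
for i in range(2):
    c=wrist();print(pose()[:3,3].round(4));P,k=cloud(c)
    m=(np.hypot(P[:,0]-.541,P[:,1]-.029)<.06)&(P[:,2]>.046)&(P[:,2]<.06);q=P[m]
    print(len(q),cv2.minAreaRect(q[:,:2].astype(np.float32)),q[:,2].mean())
    m=(np.hypot(P[:,0]-.541,P[:,1]-.029)<.03)&(P[:,2]<.035);q=P[m]; print(len(q),q.min(0),q.max(0))
save(c,"w3")
go([.541,.028,.25],64)
E
```

```text
[0.5981 0.0128 0.3396]
2620 ((0.538638174533844, 0.028076600283384323), (0.07013801485300064, 0.07009628415107727), 6.5006103515625) 0.04966085736042472
773 [ 0.51929677  0.00869562 -0.00373231] [0.55799805 0.04728377 0.0348062 ]
[0.5982 0.0126 0.3396]
2623 ((0.5386106967926025, 0.028061676770448685), (0.07013173401355743, 0.07003027945756912), 6.604062557220459) 0.04969035573748449
770 [ 0.51929834  0.00871526 -0.00369635] [0.55804918 0.0474337  0.03468486]
cur [0.5982 0.0126 0.3396] ax 64.0 -> [0.541, 0.028, 0.25] 64.0 shares [ 0.1939 -0.0374  0.2985] [0.0001 0.0002 0.0005] rows>= 1.7
```

View pics/w3.png

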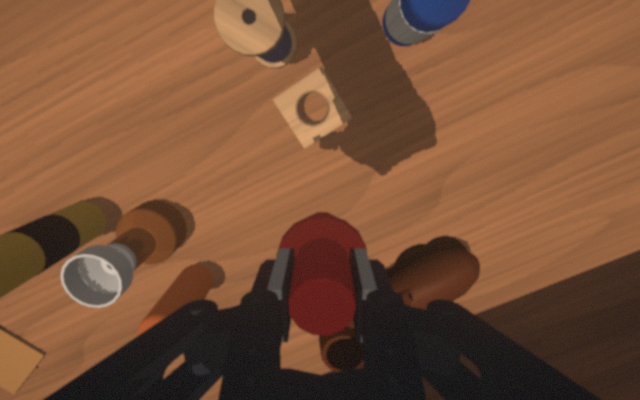

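The picture shows the block's hole at (313,107), clear of the shoe, and the stopper held upright at (322,270). The measured hole centre is (0.5386, 0.0281), top 0.050.

```bash
python3 - <<'E'
from h import *
go([.5386,.0279,.13],64)
E
```

```text
cur [0.5982 0.0126 0.3396] ax 64.0 -> [0.5386, 0.0279, 0.13] 64.0 shares [ 0.201  -0.0412  0.6985] [0.0001 0.0002 0.0005] rows>= 3.5
```

>>> {"method": "drive_tool", "body": {
  "moves": [0.1,-0.02,0.05,0,0,0,0.2,-0.041,0.15,0,0,0,0.201,-0.041,0.32,0,0,0,0.201,-0.041,0.5,0,0,0,0.201,-0.041,0.62,0,0,0,0.201,-0.041,0.69,0,0,0,0.201,-0.041,0.69,0,0,0,0.201,-0.041,0.69,0,0,0]
}}

```text
time: 7.08
tool_pos: [0.5396, 0.0277, 0.1334]
orientation: [0.001, 0.225, 0.974, 0.0]
force: [0.2, -0.4, -0.6]
grip_width: 0.294
gripper_force: 34.7
```

```bash
python3 - <<'E'
from h import *
go([.5386,.0279,.0625],64); print(sense()["force"])
E
```

```text
cur [0.5396 0.0277 0.1334] ax 64.0 -> [0.5386, 0.0279, 0.0625] 64.0 shares [ 0.0038 -0.001   0.2362] [0.0006 0.0009 0.    ] rows>= 1.1
[ 0.19761793 -0.36632849 -0.601893  ]
```

>>> {"method": "drive_tool", "body": {
  "moves": [0.003,-0.001,0.06,0,0,0,0.003,-0.001,0.12,0,0,0,0.003,-0.001,0.17,0,0,0,0.003,-0.001,0.205,0,0,0,0.003,-0.001,0.225,0,0,0,0.003,-0.001,0.235,0,0,0,0.003,-0.001,0.238,0,0,0,0.003,-0.001,0.24,0,0,0]
}}

```text
time: 8.07
tool_pos: [0.5379, 0.0277, 0.0613]
orientation: [0.0, 0.225, 0.974, -0.0]
force: [-4.6, -0.3, 10.4]
grip_width: 0.296
gripper_force: 35.8
```

>>> {"method": "drive_tool", "body": {
  "moves": [0,0,0,0,0,0,0,0,0,0,0,0,0,0,0,0,0,0,0,0,0,0,0,0],
  "fingers": 0.1
}}

```text
time: 8.57
tool_pos: [0.5379, 0.0276, 0.0602]
orientation: [-0.0, 0.225, 0.974, 0.0]
force: [-0.7, -0.3, 0.2]
grip_width: 0.551
gripper_force: 0.0
```

>>> {"method": "drive_tool", "body": {
  "moves": [0,0,-0.05,0,0,0,0,0,-0.15,0,0,0,0,0,-0.35,0,0,0,0,0,-0.55,0,0,0,0,0,-0.75,0,0,0,0,0,-0.87,0,0,0,0,0,-0.87,0,0,0]
}}

```text
time: 9.45
tool_pos: [0.5398, 0.0279, 0.3262]
orientation: [0.004, 0.225, 0.974, 0.001]
force: [0.2, 0.0, -0.6]
grip_width: 0.55
gripper_force: 0.0
```

```bash
python3 - <<'E'
from h import *
c=wrist()
red=lambda k:(k[:,0]>100)&(k[:,1]<70)&(k[:,2]<70)
slices(c,(.5386,.028),[(.048,.06),(.085,.1)],.04,red)
go([.594,-.255,.32],90)
E
```

```text
0.048-0.060 193 min [0.5151 0.0081 0.0486] max [0.5558 0.0466 0.0578] mid [0.5355 0.0273]
0.085-0.100 258 min [0.5265 0.0147 0.0878] max [0.5488 0.039  0.0958] mid [0.5377 0.0268]
cur [0.5385 0.0277 0.3236] ax 64.0 -> [0.594, -0.255, 0.32] 90.0 shares [-0.5795 -0.7659  0.0126] [ 0.0007  0.0025 -0.2889] rows>= 4.6
```

>>> {"method": "drive_tool", "body": {
  "moves": [-0.11,-0.15,0,0,0,-0.08,-0.23,-0.31,0,0,0,-0.16,-0.35,-0.46,0,0,0,-0.24,-0.47,-0.62,0,0,0,-0.29,-0.55,-0.72,0,0,0,-0.29,-0.58,-0.766,0,0,0,-0.29,-0.58,-0.766,0,0,0,-0.29,-0.58,-0.766,0,0,0,-0.29],
  "fingers": 1
}}

```text
time: 10.5
tool_pos: [0.5937, -0.2524, 0.321]
orientation: [-0.0, -0.002, 1.0, 0.001]
force: [-0.0, 1.1, 0.1]
grip_width: 1.004
gripper_force: 0.0
```

>>> {"method": "drive_tool", "body": {
  "moves": [0,0,0,0,0,0,0,0,0,0,0,0,0,0,0,0,0,0]
}}

```text
time: 10.88
tool_pos: [0.5936, -0.2546, 0.3215]
orientation: [0.0, -0.001, 1.0, 0.0]
force: [0.2, 0.4, 0.2]
grip_width: 0.998
gripper_force: 0.0
```

```bash
python3 - <<'E'
from h import *
for i in range(2):
    c=wrist();print(pose()[:3,3].round(4))
    slices(c,(.592,-.256),[(.03,.045),(.11,.13),(.14,.156),(.156,.165)],.05)
save(c,"w4")
go([.592,-.256,.25],90)
E
```

```text
[ 0.5935 -0.2548  0.3215]
0.030-0.045 363 min [ 0.5501 -0.2979  0.0315] max [ 0.603  -0.2157  0.045 ] mid [ 0.5765 -0.2568]
0.110-0.130 1846 min [ 0.5682 -0.2822  0.1165] max [ 0.6169 -0.2318  0.13  ] mid [ 0.5925 -0.257 ]
0.140-0.156 501 min [ 0.56   -0.2855  0.14  ] max [ 0.6211 -0.2277  0.156 ] mid [ 0.5905 -0.2566]
0.156-0.165 751 min [ 0.5601 -0.2885  0.156 ] max [ 0.6238 -0.2253  0.1619] mid [ 0.592  -0.2569]
[ 0.5935 -0.255   0.3214]
0.030-0.045 367 min [ 0.5501 -0.2982  0.0304] max [ 0.6029 -0.2148  0.045 ] mid [ 0.5765 -0.2565]
0.110-0.130 1846 min [ 0.5681 -0.2815  0.1167] max [ 0.6169 -0.232   0.13  ] mid [ 0.5925 -0.2568]
0.140-0.156 508 min [ 0.56   -0.2861  0.1401] max [ 0.621  -0.2277  0.156 ] mid [ 0.5905 -0.2569]
0.156-0.165 746 min [ 0.5602 -0.2885  0.156 ] max [ 0.6236 -0.2256  0.1619] mid [ 0.5919 -0.257 ]
cur [ 0.5935 -0.255   0.3214] ax 90.1 -> [0.592, -0.256, 0.25] 90.0 shares [ 0.005  -0.0032  0.2381] [-0.0001  0.0001  0.0013] rows>= 1.1
```

View pics/w4.png

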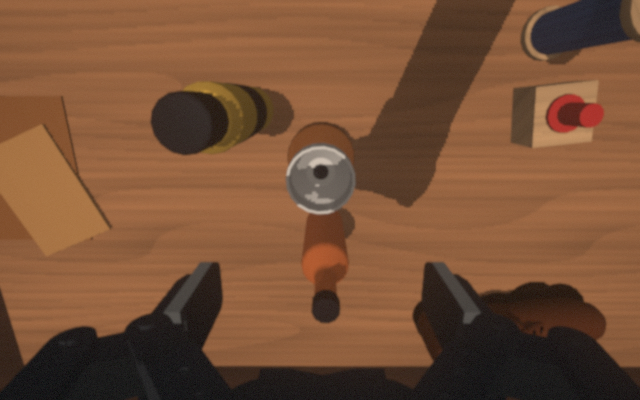

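The picture shows the funnel's rim centred at (321,180), between the fingertips at (200,280) and (445,280). The stopper stands parked at (580,113). The can at (190,123) and the orange bottle at (325,270) are clear of the finger line.

>>> {"method": "drive_tool", "body": {
  "moves": [0.005,-0.007,0.12,0,0,0,0.005,-0.007,0.27,0,0,0,0.005,-0.007,0.42,0,0,0,0.005,-0.007,0.55,0,0,0,0.005,-0.007,0.62,0,0,0,0.005,-0.007,0.66,0,0,0,0.005,-0.007,0.664,0,0,0,0.005,-0.007,0.664,0,0,0]
}}

```text
time: 11.98
tool_pos: [0.5928, -0.2576, 0.1232]
orientation: [0.001, -0.001, 1.0, -0.0]
force: [-0.0, 0.1, -0.0]
grip_width: 1.001
gripper_force: 0.0
```

```bash
python3 - <<'E'
from h import *
go([.592,-.257,.122],90);print(sense()["force"])
E
```

```text
cur [ 0.5928 -0.2576  0.1232] ax 90.1 -> [0.592, -0.257, 0.122] 90.0 shares [0.0025 0.0021 0.0039] [-0.0004  0.001   0.0011] rows>= 0.0
[-0.01502245  0.1066131  -0.03702199]
```

>>> {"method": "drive_tool", "body": {
  "moves": [0,0,0,0,0,0,0,0,0,0,0,0,0,0,0,0,0,0,0,0,0,0,0,0,0,0,0,0,0,0,0,0,0,0,0,0],
  "fingers": -1,
  "newtons": 25
}}

```text
time: 12.72
tool_pos: [0.5929, -0.2575, 0.1236]
orientation: [0.001, -0.001, 1.0, -0.0]
force: [-0.5, 1.2, 6.3]
grip_width: 0.754
gripper_force: 28.0
```

```bash
python3 - <<'E'
from h import *
go([.592,-.257,.122],90);s=sense();print(s["force"],s["grip_width"],s["wrist_torque"])
E
```

```text
cur [ 0.5929 -0.2575  0.1236] ax 90.1 -> [0.592, -0.257, 0.122] 90.0 shares [0.0032 0.0017 0.0054] [-0.0005  0.0014  0.0012] rows>= 0.0
[-0.46605723  1.19310524  6.25912012] 0.7540384120999643 [0.14140332 0.14306122 0.01121068]
```

>>> {"method": "drive_tool", "body": {
  "moves": [0,0,-0.03,0,0,0,0,0,-0.09,0,0,0,0,0,-0.18,0,0,0,0,0,-0.3,0,0,0,0,0,-0.45,0,0,0,0,0,-0.6,0,0,0,0,0,-0.7,0,0,0,0,0,-0.7,0,0,0]
}}

```text
time: 13.72
tool_pos: [0.5935, -0.2579, 0.3366]
orientation: [0.003, -0.001, 1.0, -0.001]
force: [1.1, 0.6, -1.3]
grip_width: 0.75
gripper_force: 27.9
```

```bash
python3 - <<'E'
from h import *
c=wrist();save(c,"w5")
for i in range(2):
    T=camera("top");slices(T,(.59,-.258),[(.105,.12)],.03)
    c=wrist();slices(c,(.59,-.258),[(.1,.12)],.03)
slices(T,(.592,-.257),[(.3,.4)],.06)
go([.445,.2713,.33],64)
E
```

```text
0.105-0.120 116 min [ 0.5724 -0.2777  0.105 ] max [ 0.6136 -0.2362  0.1142] mid [ 0.593  -0.2569]
0.100-0.120 598 min [ 0.5702 -0.2779  0.1001] max [ 0.613  -0.2353  0.1118] mid [ 0.5916 -0.2566]
0.105-0.120 114 min [ 0.5723 -0.2777  0.1053] max [ 0.6138 -0.2365  0.1133] mid [ 0.5931 -0.2571]
0.100-0.120 589 min [ 0.5703 -0.2781  0.1001] max [ 0.6126 -0.236   0.1121] mid [ 0.5915 -0.2571]
0.300-0.400 580 min [ 0.5598 -0.3147  0.324 ] max [ 0.6099 -0.1991  0.3999] mid [ 0.5849 -0.2569]
cur [ 0.5911 -0.2569  0.3303] ax 90.1 -> [0.445, 0.2713, 0.33] 64.0 shares [0.4838 1.7616 0.0047] [ 0.0003 -0.002   0.2901] rows>= 8.8
```

View pics/w5.png

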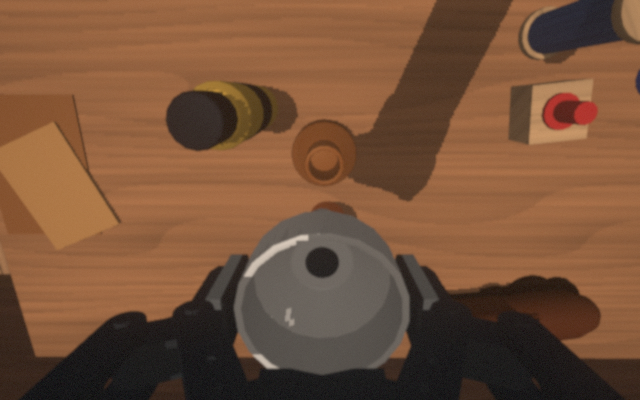

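The funnel is held upright at (322,290). The amber mouth is free at (325,160), the flask is standing and the stopper is parked at (570,112).

>>> {"method": "drive_tool", "body": {
  "moves": [0.03,0.1,0,0,0,0.03,0.08,0.26,0,0,0,0.06,0.12,0.42,0,0,0,0.09,0.17,0.58,0,0,0,0.12,0.2,0.74,0,0,0,0.15,0.24,0.86,0,0,0,0.15,0.24,0.88,0,0,0,0.15]
}}

```text
time: 14.85
tool_pos: [0.5182, 0.0101, 0.3312]
orientation: [-0.001, 0.114, 0.993, 0.0]
force: [0.5, 0.2, -1.1]
grip_width: 0.749
gripper_force: 27.9
```

```bash
python3 - <<'E'
from h import *
go([.445,.2713,.33],64)
E
```

```text
cur [0.5182 0.0101 0.3312] ax 76.9 -> [0.445, 0.2713, 0.33] 64.0 shares [0.4346 0.7929 0.0055] [ 1.000e-04 -1.400e-03  1.435e-01] rows>= 4.3
```

>>> {"method": "drive_tool", "body": {
  "moves": [0.06,0.1,0,0,0,0.03,0.13,0.24,0,0,0,0.06,0.21,0.39,0,0,0,0.1,0.29,0.54,0,0,0,0.143,0.37,0.68,0,0,0,0.143,0.42,0.77,0,0,0,0.143,0.434,0.792,0,0,0,0.143,0.434,0.792,0,0,0,0.143]
}}

```text
time: 15.85
tool_pos: [0.4484, 0.2667, 0.3314]
orientation: [-0.0, 0.228, 0.974, -0.001]
force: [-0.4, -0.5, -0.1]
grip_width: 0.751
gripper_force: 27.9
```

>>> {"method": "drive_tool", "body": {
  "moves": [0,0,0,0,0,0,0,0,0,0,0,0,0,0,0,0,0,0,0,0,0,0,0,0]
}}

```text
time: 16.35
tool_pos: [0.4481, 0.2676, 0.3322]
orientation: [0.0, 0.227, 0.974, 0.0]
force: [0.2, -0.1, -0.2]
grip_width: 0.752
gripper_force: 27.9
```

```bash
python3 - <<'E'
from h import *
for i in range(2):
    c=wrist();slices(c,(.445,.272),[(.1,.12)],.03)
P,k=cloud(c);E=pose()
Q=(P-E[:3,3])@E[:3,:3]
m=(np.hypot(Q[:,0],Q[:,1])<.036)&(Q[:,2]>-.05)&(Q[:,2]<.05)&(k.max(1)-k.min(1)<25)&(k.min(1)>110)
q=Q[m];print("funnel top in tool",len(q));
for lo in np.arange(-.05,.05,.01):
    a=q[(q[:,2]>lo)&(q[:,2]<lo+.01)]
    if len(a)>10:print(lo.round(2),len(a),a.min(0).round(4),a.max(0).round(4))
T=camera("top");slices(T,(.445,.272),[(.1,.12)],.03)
go([.445,.2713,.19],64)
E
```

```text
0.100-0.120 598 min [0.423 0.251 0.1  ] max [0.4662 0.294  0.1117] mid [0.4446 0.2725]
0.100-0.120 601 min [0.4229 0.2512 0.1001] max [0.4661 0.2941 0.1121] mid [0.4445 0.2726]
funnel top in tool 615
-0.04 72 [-0.0236 -0.0282 -0.0371] [-0.0134 -0.019  -0.0349]
-0.01 535 [-0.0271 -0.0208 -0.01  ] [-0.0128 -0.007  -0.0007]
0.100-0.120 146 min [0.4242 0.2486 0.1002] max [0.4665 0.2917 0.113 ] mid [0.4453 0.2702]
cur [0.448  0.2678 0.3321] ax 63.7 -> [0.445, 0.2713, 0.19] 64.0 shares [0.014  0.006  0.4738] [ 0.     0.    -0.003] rows>= 2.3
```

```bash
python3 - <<'E'
from h import *
c=wrist();P,k=cloud(c);E=pose()
Q=(P-E[:3,3])@E[:3,:3]
m=(np.abs(Q[:,2]+.0364)<.003)&(np.hypot(Q[:,0],Q[:,1])<.036)&(np.abs(Q[:,1])<.029)
q=Q[m];print(len(q),q.min(0),q.max(0),[circ(q,r) for r in(.029,.0305,.032)])
near=q[q[:,0]>.01];far=q[q[:,0]<-.01];print(len(near),len(far),near[:,2].mean(),far[:,2].mean() if len(far) else 0)
go([.4455,.2716,.19],64)
E
```

```text
3265 [-0.0280219  -0.02899947 -0.03778856] [ 0.03323312  0.02898766 -0.03340015] [(array([ 0.00194968, -0.00106435]), np.float64(0.000992016441508886)), (array([ 0.00112264, -0.00153656]), np.float64(0.0008854167634794655)), (array([-0.00021641, -0.00229978]), np.float64(0.0016634494433655455))]
1965 904 -0.0356928945253292 -0.035288213484156956
cur [0.4479 0.2679 0.3321] ax 63.7 -> [0.4455, 0.2716, 0.19] 64.0 shares [0.0126 0.0074 0.4737] [ 0.      0.     -0.0029] rows>= 2.3
```

>>> {"method": "drive_tool", "body": {
  "moves": [0.013,0.01,0.06,0,0,0,0.013,0.01,0.16,0,0,0,0.013,0.01,0.28,0,0,0,0.013,0.01,0.38,0,0,0,0.013,0.01,0.45,0,0,0,0.013,0.01,0.46,0,0,0,0.013,0.01,0.46,0,0,0,0.013,0.01,0.46,0,0,0]
}}

```text
time: 17.55
tool_pos: [0.4465, 0.2728, 0.1953]
orientation: [0.001, 0.227, 0.974, 0.001]
force: [0.7, 0.6, -1.1]
grip_width: 0.75
gripper_force: 28.0
```

```bash
python3 - <<'E'
from h import *
go([.4458,.2722,.1236],64)
for n in("scene","top"):
    c=camera(n)
    slices(c,(.447,.274),[(.03,.042),(.18,.192),(.215,.226)],.04)
E
```

```text
cur [0.4465 0.2728 0.1953] ax 63.7 -> [0.4458, 0.2722, 0.1236] 64.0 shares [ 0.0014 -0.0033  0.2389] [ 0.0011  0.0007 -0.003 ] rows>= 1.1
0.030-0.042 23 min [0.4217 0.235  0.0367] max [0.4866 0.312  0.0419] mid [0.4541 0.2735]
0.180-0.192 85 min [0.4283 0.2575 0.18  ] max [0.471  0.2949 0.192 ] mid [0.4497 0.2762]
0.215-0.226 97 min [0.4209 0.2357 0.2152] max [0.4803 0.3062 0.226 ] mid [0.4506 0.271 ]
0.180-0.192 43 min [0.4447 0.2562 0.1879] max [0.4638 0.2826 0.192 ] mid [0.4543 0.2694]
0.215-0.226 37 min [0.4174 0.2362 0.2152] max [0.4773 0.2799 0.2258] mid [0.4473 0.2581]
```

>>> {"method": "drive_tool", "body": {
  "moves": [0.001,-0.003,0.05,0,0,0,0.001,-0.003,0.1,0,0,0,0.001,-0.003,0.14,0,0,0,0.001,-0.003,0.17,0,0,0,0.001,-0.003,0.19,0,0,0,0.001,-0.003,0.2,0,0,0,0.001,-0.003,0.2,0,0,0]
}}

```text
time: 18.52
tool_pos: [0.4451, 0.2717, 0.1341]
orientation: [-0.0, 0.227, 0.974, 0.0]
force: [-0.2, 0.2, -0.8]
grip_width: 0.752
gripper_force: 28.0
```

>>> {"method": "drive_tool", "body": {
  "moves": [0,0,0.015,0,0,0,0,0,0.025,0,0,0,0,0,0.032,0,0,0,0,0,0.036,0,0,0,0,0,0.038,0,0,0,0,0,0.038,0,0,0]
}}

```text
time: 19.27
tool_pos: [0.4451, 0.2716, 0.1236]
orientation: [0.0, 0.227, 0.974, -0.0]
force: [-2.4, -2.0, 6.9]
grip_width: 0.754
gripper_force: 28.5
```

>>> {"method": "drive_tool", "body": {
  "moves": [0,0,0,0,0,0,0,0,0,0,0,0,0,0,0,0,0,0,0,0,0,0,0,0],
  "fingers": 1
}}

```text
time: 19.77
tool_pos: [0.4451, 0.2716, 0.1226]
orientation: [-0.0, 0.227, 0.974, -0.0]
force: [0.3, 0.4, 0.2]
grip_width: 1.003
gripper_force: 0.0
```

>>> {"method": "drive_tool", "body": {
  "moves": [0,0,-0.05,0,0,0,0,0,-0.15,0,0,0,0,0,-0.3,0,0,0,0,0,-0.5,0,0,0,0,0,-0.7,0,0,0,0,0,-0.7,0,0,0]
}}

```text
time: 20.52
tool_pos: [0.4475, 0.2737, 0.3395]
orientation: [0.004, 0.227, 0.974, 0.004]
force: [-0.7, -0.4, -0.5]
grip_width: 1.004
gripper_force: 0.0
```

```bash
python3 - <<'E'
from h import *
c=wrist();c=wrist();save(c,"w6")
slices(c,(.445,.272),[(.07,.1),(.11,.13),(.15,.157),(.157,.167)],.045)
go([.538,.027,.30],64)
E
```

```text
0.110-0.130 1704 min [0.4199 0.2463 0.1171] max [0.4687 0.296  0.13  ] mid [0.4443 0.2711]
0.150-0.157 203 min [0.4123 0.2421 0.15  ] max [0.4733 0.3025 0.157 ] mid [0.4428 0.2723]
0.157-0.167 662 min [0.4124 0.2394 0.157 ] max [0.4756 0.3026 0.1621] mid [0.444 0.271]
cur [0.4452 0.2718 0.3341] ax 63.7 -> [0.538, 0.027, 0.3] 64.0 shares [-0.6383 -0.5951  0.1134] [ 0.0012  0.001  -0.0029] rows>= 4.2
```

View pics/w6.png

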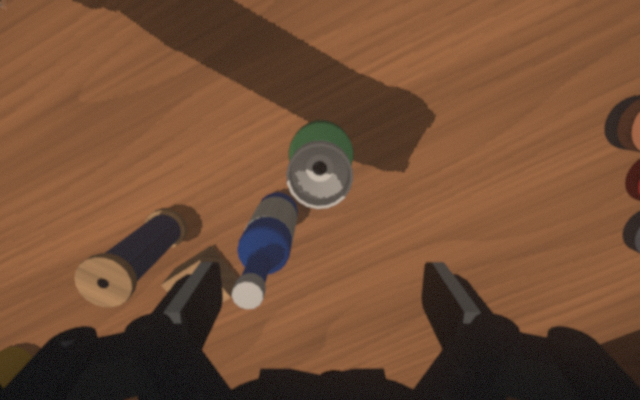

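The funnel sits level in the green flask, with its rim centred at (319,175) and at z 0.161, the same as in the amber one. Now to the stopper.

>>> {"method": "drive_tool", "body": {
  "moves": [-0.06,-0.06,0,0,0,0,-0.19,-0.18,0,0,0,0,-0.32,-0.3,0,0,0,0,-0.45,-0.42,0,0,0,0,-0.58,-0.54,0,0,0,0,-0.638,-0.595,0.1,0,0,0,-0.638,-0.595,0.11,0,0,0,-0.638,-0.595,0.11,0,0,0],
  "fingers": 0.2
}}

```text
time: 21.62
tool_pos: [0.5367, 0.0282, 0.2988]
orientation: [-0.001, 0.227, 0.974, 0.0]
force: [0.2, 0.8, 0.3]
grip_width: 0.598
gripper_force: 0.0
```

>>> {"method": "drive_tool", "body": {
  "moves": [0,0,0,0,0,0,0,0,0,0,0,0,0,0,0,0,0,0,0,0,0,0,0,0]
}}

```text
time: 22.12
tool_pos: [0.5378, 0.0271, 0.3]
orientation: [0.0, 0.227, 0.974, 0.0]
force: [0.7, -0.6, 0.1]
grip_width: 0.602
gripper_force: 0.0
```

```bash
python3 - <<'E'
from h import *
red=lambda k:(k[:,0]>100)&(k[:,1]<70)&(k[:,2]<70)
for i in range(2):
    c=wrist();slices(c,(.5386,.028),[(.048,.06),(.088,.1)],.04,red)
go([.538,.027,.0615],64)
E
```

```text
0.048-0.060 163 min [0.5143 0.0078 0.0498] max [0.5562 0.0489 0.0573] mid [0.5352 0.0283]
0.088-0.100 245 min [0.5259 0.0145 0.0898] max [0.5478 0.0387 0.0956] mid [0.5368 0.0266]
0.048-0.060 170 min [0.5155 0.0077 0.0482] max [0.5559 0.0465 0.0581] mid [0.5357 0.0271]
0.088-0.100 246 min [0.527  0.015  0.0895] max [0.5479 0.0387 0.0959] mid [0.5375 0.0268]
cur [0.5377 0.0269 0.2998] ax 63.7 -> [0.538, 0.027, 0.0615] 64.0 shares [-6.000e-04  5.000e-04  7.944e-01] [ 0.0001  0.0001 -0.0029] rows>= 3.8
```

>>> {"method": "drive_tool", "body": {
  "moves": [0.001,0,0.1,0,0,0,0.001,0,0.25,0,0,0,0.001,0,0.42,0,0,0,0.001,0,0.58,0,0,0,0.001,0,0.7,0,0,0,0.001,0,0.77,0,0,0,0.001,0,0.793,0,0,0,0.001,0,0.793,0,0,0]
}}

```text
time: 23.22
tool_pos: [0.5376, 0.027, 0.0619]
orientation: [-0.0, 0.227, 0.974, 0.0]
force: [-0.2, -0.3, -0.2]
grip_width: 0.598
gripper_force: 0.0
```

```bash
python3 - <<'E'
from h import *
go([.537,.027,.0615],64);print(sense()["force"])
E
```

```text
cur [0.5376 0.027  0.0619] ax 63.7 -> [0.537, 0.027, 0.0615] 64.0 shares [ 0.0017 -0.0009  0.0012] [-0.     -0.0001 -0.003 ] rows>= 0.0
[-0.2383077  -0.32352403 -0.15989269]
```

>>> {"method": "drive_tool", "body": {
  "moves": [0,0,0,0,0,0,0,0,0,0,0,0,0,0,0,0,0,0,0,0,0,0,0,0,0,0,0,0,0,0,0,0,0,0,0,0],
  "fingers": -1,
  "newtons": 35
}}

```text
time: 23.98
tool_pos: [0.5385, 0.0271, 0.0631]
orientation: [0.001, 0.227, 0.974, 0.0]
force: [0.5, -0.2, 6.8]
grip_width: 0.293
gripper_force: 34.4
```

>>> {"method": "drive_tool", "body": {
  "moves": [0,0,-0.03,0,0,0,0,0,-0.1,0,0,0,0,0,-0.22,0,0,0,0,0,-0.38,0,0,0,0,0,-0.55,0,0,0,0,0,-0.72,0,0,0,0,0,-0.86,0,0,0,0,0,-0.88,0,0,0]
}}

```text
time: 24.98
tool_pos: [0.539, 0.0272, 0.3298]
orientation: [0.003, 0.227, 0.974, 0.001]
force: [0.4, 0.3, -1.3]
grip_width: 0.293
gripper_force: 34.5
```

```bash
python3 - <<'E'
from h import *
go([.592,-.257,.33],120)
E
```

```text
cur [0.539  0.0272 0.3298] ax 63.7 -> [0.592, -0.257, 0.33] 120.0 shares [-5.777e-01 -7.712e-01  2.000e-04] [ 1.000e-04  4.400e-03 -6.253e-01] rows>= 5.3
```

>>> {"method": "drive_tool", "body": {
  "moves": [-0.08,-0.11,0,0,0,-0.08,-0.2,-0.27,0,0,0,-0.16,-0.32,-0.43,0,0,0,-0.24,-0.44,-0.59,0,0,0,-0.29,-0.54,-0.71,0,0,0,-0.29,-0.578,-0.771,0,0,0,-0.29,-0.578,-0.771,0,0,0,-0.29,-0.578,-0.771,0,0,0,-0.29]
}}

```text
time: 25.98
tool_pos: [0.5907, -0.2543, 0.3254]
orientation: [-0.0, 0.0, 1.0, 0.001]
force: [-0.1, 1.3, -0.4]
grip_width: 0.292
gripper_force: 34.5
```

>>> {"method": "drive_tool", "body": {
  "moves": [0,0,0,0,0,0,0,0,0,0,0,0,0,0,0,0,0,0,0,0,0,0,0,0]
}}

```text
time: 26.48
tool_pos: [0.5906, -0.257, 0.3259]
orientation: [0.0, 0.001, 1.0, -0.0]
force: [-0.7, -0.7, -1.1]
grip_width: 0.298
gripper_force: 34.5
```

```bash
python3 - <<'E'
from h import *
for i in range(2):
    c=wrist();slices(c,(.592,-.257),[(.104,.12)],.03)
save(c,"w7")
T=camera("top");slices(T,(.592,-.257),[(.104,.12)],.03)
E=pose();P,k=cloud(c);Q=(P-E[:3,3])@E[:3,:3]
m=(np.hypot(Q[:,0],Q[:,1])<.03)&(k[:,0]>90)&(k[:,1]<60)
for lo in np.arange(-.04,.02,.005):
    a=Q[m&(Q[:,2]>lo)&(Q[:,2]<lo+.005)]
    if len(a)>20:print(lo.round(3),len(a),a.min(0).round(4),a.max(0).round(4))
go([.592,-.257,.19],90)
E
```

```text
0.104-0.120 561 min [ 0.5702 -0.2781  0.1042] max [ 0.6125 -0.2355  0.1118] mid [ 0.5914 -0.2568]
0.104-0.120 562 min [ 0.5702 -0.2773  0.1042] max [ 0.6141 -0.2356  0.1124] mid [ 0.5921 -0.2564]
0.104-0.120 124 min [ 0.5711 -0.2775  0.104 ] max [ 0.6137 -0.2364  0.1133] mid [ 0.5924 -0.257 ]
-0.035 2402 [-0.0096 -0.0123 -0.0325] [ 0.0152  0.0116 -0.03  ]
-0.03 520 [-0.0093 -0.0125 -0.03  ] [ 0.0145  0.0117 -0.0282]
0.005 1873 [ 0.0048 -0.0207  0.005 ] [0.0239 0.0202 0.01  ]
0.01 54 [ 0.0088 -0.0175  0.01  ] [0.0239 0.02   0.0129]
cur [ 0.5906 -0.2572  0.3258] ax 89.8 -> [0.592, -0.257, 0.19] 90.0 shares [-0.0048  0.0007  0.4526] [ 0.     -0.     -0.0019] rows>= 2.2
```

View pics/w7.png

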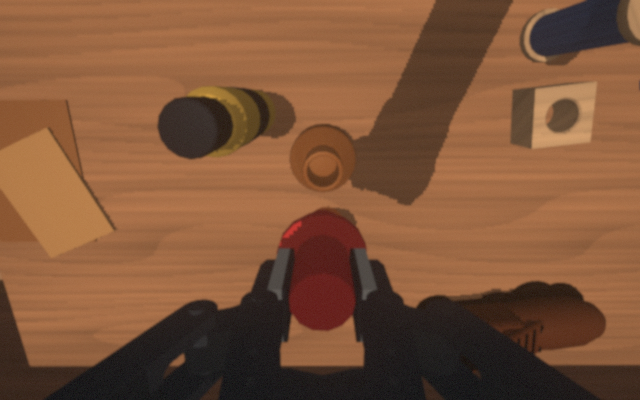

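The stopper is held upright at (322,265), offset about 2 mm along tool x. The amber mouth is open at (323,168), and the flask, can and bottle are undisturbed.

>>> {"method": "drive_tool", "body": {
  "moves": [-0.01,0.001,0.06,0,0,0,-0.01,0.001,0.16,0,0,0,-0.01,0.001,0.28,0,0,0,-0.01,0.001,0.4,0,0,0,-0.01,0.001,0.48,0,0,0,-0.01,0.001,0.5,0,0,0,-0.01,0.001,0.5,0,0,0,-0.01,0.001,0.5,0,0,0]
}}

```text
time: 27.62
tool_pos: [0.5944, -0.2572, 0.177]
orientation: [0.001, 0.001, 1.0, -0.0]
force: [0.2, -0.4, -0.2]
grip_width: 0.293
gripper_force: 34.5
```

```bash
python3 - <<'E'
from h import *
go([.5938,-.2568,.1225],90);print(sense()["force"])
E
```

```text
cur [ 0.5944 -0.2572  0.177 ] ax 89.8 -> [0.5938, -0.2568, 0.1225] 90.0 shares [0.0025 0.0015 0.1818] [-0.0005  0.0013 -0.0019] rows>= 0.9
[ 0.21527079 -0.40823673 -0.21481991]
```

>>> {"method": "drive_tool", "body": {
  "moves": [0.002,0.001,0.04,0,0,0,0.002,0.001,0.08,0,0,0,0.002,0.001,0.11,0,0,0,0.002,0.001,0.13,0,0,0,0.002,0.001,0.14,0,0,0,0.002,0.001,0.145,0,0,0,0.002,0.001,0.145,0,0,0]
}}

```text
time: 28.5
tool_pos: [0.5931, -0.2566, 0.1324]
orientation: [0.0, 0.001, 1.0, -0.0]
force: [0.3, 0.7, -0.4]
grip_width: 0.295
gripper_force: 34.6
```

>>> {"method": "drive_tool", "body": {
  "moves": [0,0,0.012,0,0,0,0,0,0.022,0,0,0,0,0,0.028,0,0,0,0,0,0.033,0,0,0,0,0,0.035,0,0,0,0,0,0.035,0,0,0]
}}

```text
time: 29.25
tool_pos: [0.5931, -0.2566, 0.1232]
orientation: [0.0, 0.001, 1.0, -0.0]
force: [-4.1, 0.8, 8.2]
grip_width: 0.295
gripper_force: 35.4
```

>>> {"method": "drive_tool", "body": {
  "moves": [-0.002,0,0.002,0,0,0,-0.002,0,0.003,0,0,0,-0.002,0,0.003,0,0,0]
}}

```text
time: 29.62
tool_pos: [0.5936, -0.2568, 0.1232]
orientation: [0.0, 0.002, 1.0, -0.0]
force: [-6.1, 3.2, 13.2]
grip_width: 0.294
gripper_force: 36.0
```

>>> {"method": "drive_tool", "body": {
  "moves": [0,0,0,0,0,0,0,0,0,0,0,0,0,0,0,0,0,0,0,0,0,0,0,0],
  "fingers": 0.1
}}

```text
time: 30.12
tool_pos: [0.5935, -0.2565, 0.1206]
orientation: [-0.0, 0.001, 1.0, 0.0]
force: [0.3, -0.2, 0.0]
grip_width: 0.55
gripper_force: 0.0
```

>>> {"method": "drive_tool", "body": {
  "moves": [0,0,-0.05,0,0,0,0,0,-0.15,0,0,0,0,0,-0.32,0,0,0,0,0,-0.5,0,0,0,0,0,-0.65,0,0,0,0,0,-0.7,0,0,0,0,0,-0.7,0,0,0,0,0,-0.7,0,0,0]
}}

```text
time: 31.12
tool_pos: [0.5926, -0.2562, 0.3288]
orientation: [-0.002, 0.001, 1.0, 0.001]
force: [-0.2, 0.2, 0.3]
grip_width: 0.548
gripper_force: 0.0
```

```bash
python3 - <<'E'
from h import *
red=lambda k:(k[:,0]>100)&(k[:,1]<70)&(k[:,2]<70)
c=wrist();c=wrist()
slices(c,(.592,-.257),[(.106,.122),(.148,.16)],.04,red)
import cv2
S=camera("scene");T=camera("top")
for C in(S,T):
    slices(C,(.592,-.257),[(.03,.045)],.055);slices(C,(.592,-.257),[(.11,.12),(.148,.16)],.04,red)
    slices(C,(.447,.273),[(.03,.045),(.11,.118),(.15,.165)],.055)
    for n,x in(("can",(.54,-.345)),("blue",(.498,.179)),("orange",(.694,-.25)),("spool",(.448,.018))):print(n);slices(C,x,[(.15,.24)],.04)
a=cv2.resize(S["img"][80:280,180:460],None,fx=2.8,fy=2.8);cv2.imwrite("pics/end.png",a[:,:,::-1])
E
```

```text
0.106-0.122 667 min [ 0.5704 -0.2789  0.1061] max [ 0.6105 -0.2353  0.121 ] mid [ 0.5904 -0.2571]
0.148-0.160 536 min [ 0.5792 -0.2693  0.1484] max [ 0.6033 -0.2444  0.1559] mid [ 0.5912 -0.2568]
0.030-0.045 158 min [ 0.5524 -0.2926  0.0301] max [ 0.638  -0.2079  0.0449] mid [ 0.5952 -0.2503]
0.110-0.120 75 min [ 0.5757 -0.2737  0.1101] max [ 0.617  -0.2302  0.1199] mid [ 0.5964 -0.2519]
0.148-0.160 40 min [ 0.5822 -0.2631  0.1487] max [ 0.6076 -0.2416  0.1564] mid [ 0.5949 -0.2524]
0.030-0.045 179 min [0.4085 0.2352 0.0302] max [0.4909 0.3172 0.045 ] mid [0.4497 0.2762]
0.110-0.118 53 min [0.4291 0.2577 0.11  ] max [0.4692 0.2964 0.1179] mid [0.4491 0.277 ]
0.150-0.165 157 min [0.4162 0.2434 0.15  ] max [0.4805 0.3061 0.163 ] mid [0.4483 0.2748]
can
0.150-0.240 462 min [ 0.515  -0.3688  0.1501] max [ 0.5686 -0.3133  0.2377] mid [ 0.5418 -0.3411]
blue
0.150-0.240 307 min [0.4832 0.1617 0.15  ] max [0.5219 0.2034 0.2273] mid [0.5026 0.1826]
orange
0.150-0.240 180 min [ 0.6819 -0.2601  0.15  ] max [ 0.7074 -0.2322  0.2155] mid [ 0.6946 -0.2462]
spool
0.150-0.240 289 min [ 0.4193 -0.008
[... 318 characters left out ...]
2  0.1577] mid [ 0.593  -0.2572]
0.030-0.045 137 min [0.4035 0.2281 0.0302] max [0.4863 0.2928 0.045 ] mid [0.4449 0.2605]
0.110-0.118 32 min [0.4316 0.2552 0.1147] max [0.457  0.2856 0.118 ] mid [0.4443 0.2704]
0.150-0.165 187 min [0.4138 0.2369 0.15  ] max [0.4761 0.3012 0.1629] mid [0.445 0.269]
can
0.150-0.240 811 min [ 0.5079 -0.3703  0.15  ] max [ 0.5651 -0.3187  0.2383] mid [ 0.5365 -0.3445]
blue
0.150-0.240 344 min [0.4736 0.1527 0.1501] max [0.5183 0.1957 0.228 ] mid [0.496  0.1742]
orange
0.150-0.240 237 min [ 0.6771 -0.2659  0.1501] max [ 0.7051 -0.2385  0.2183] mid [ 0.6911 -0.2522]
spool
0.150-0.240 583 min [ 0.4179 -0.0128  0.1546] max [0.4753 0.0449 0.1644] mid [0.4466 0.016 ]
```

View pics/end.png

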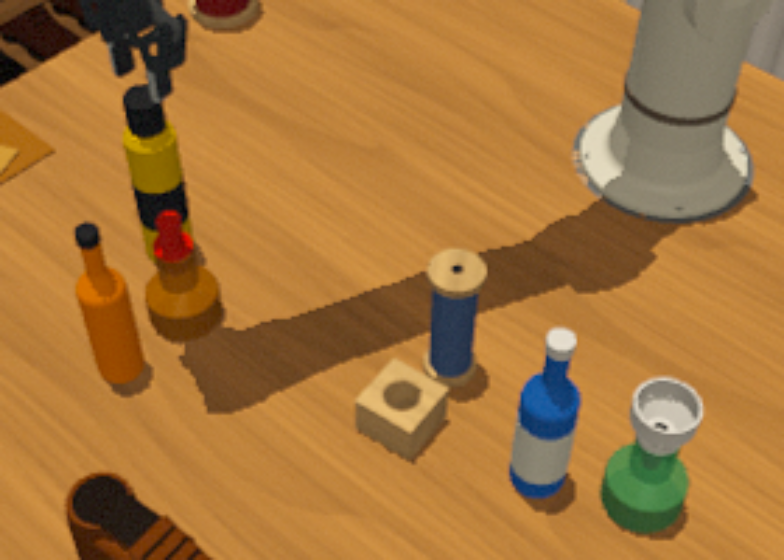

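The crop shows the stopper home in the amber flask at (173,240) and the funnel home in the green one at (665,415). The bystanders have not moved, and the measured heights match the starting ones.

```bash
python3 -c "
from plant import finish_job;print(finish_job())"
```

```text
the job is handed in; nothing more can be done
None
```

The job is handed in at about 31 s of robot time: the funnel is home and upright in the green flask, the red stopper is home in the amber flask, and the final camera check shows the flasks and bystanders where they started.

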